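# Fetch the spare rack bracket from the tip-back box and lock it into the ware rack

## Task

The little white ware rack is missing its upper left bracket; the spare stands in the green box. Swing the box's lid up by its pull lip and over past its balance point so that it stays open by itself, lift the bracket out, hook its two tabs into the free pair of slots level with the other upper bracket and push it straight down until it is locked fully home. Leave the lid standing open, let go of the bracket, and do not disturb the red-lidded jar, the wooden rib or the ring cutter.

Things in the scene. Friction and masses are not known exactly. Their poses are not given: they have to be found in the camera images.
- kit_box: green metal box, 104 (x) x 176 (y) x 95 mm high, fixed. Origin: centre of its underside; z up, +x towards the lid's hinge, -x towards the pull lip. The spare bracket stands on edge inside, along y at x = -8 mm, foot 4 mm up, held by wooden rests round both ends only (y = -72 to -52 and 45 to 63); beside it fingers have 36 mm to the front wall and more to the rear.
- lid (a joint): lid angle in rad: 0 shut, 1.57 upright (balance point), 1.92 open against its stop. It turns freely: let go below 1.57 it falls shut, above it falls open. It weighs about 0.35 kg (3 N or less at the lip).
- lid_hinge (a point): middle of the lid's hinge axis, fixed on the box, 99 mm up; axes as the box, the hinge axis runs along y
- lid_lip (a point): underside of the steel pull lip at the front edge of the lid, mid-width, 116 mm from the hinge axis. The lip is 90 mm wide and 5 mm thick and overhangs the box front by 22 mm, with free space below. Moves with the lid.
- bracket_grip (a point): grasp point of the loose white rack bracket (flat shelf bracket 120 mm long, 80 high, 10 thick, about 0.2 kg): middle of its straight 22 mm high top rail, 50 mm from the back of its heel. Axes: z up, x towards the heel and tabs, y across the 10 mm thickness. In the box its x points along the box's -y.
- bracket_root (a point): top rear corner of the loose bracket: top edge, back face of the heel, mid-thickness (50 mm along x and 11 mm above bracket_grip, same axes). The heel reaches 80 mm down. Two hooked tabs, 6 mm thick, stick 9 mm out of it to +x; the necks' undersides are 28 and 68 mm below this point and each hook hangs 8 mm lower.
- rack: white ware rack, fixed: two slotted steel uprights 34 mm wide, 243 mm high, 120 mm apart. Origin: on the worktop below the middle of the uprights' front faces; x to the rear, y left, z up. A lower pair of brackets carries a board with three brooches (117 mm up); a single upper bracket sits at the right, its top edge 220 mm up.
- rack_home (a point): where bracket_root must end: left upright's front face, mid-width, 220 mm up; axes as the rack, the bracket's x along its x. Two slots, 12 mm wide, 26 high, in a 3 mm plate; lower edges 28 and 68 mm below this point. Enter along +x 8 to 18 mm above home (best 13) until the heel touches, then push down with 10 to 15 N: the hooks wedge tight. Let go before that, it falls out.
- jar_mid (a point): middle (50 mm up) of a loose clear jar with a red lid, 65 mm wide, 99 mm high; leave alone
- rib: loose wooden throwing rib lying flat, 58 x 109 x 8 mm, origin under its centre; leave alone
- cutter: loose metal ring cutter, 67 mm wide, 22 mm high, origin under its centre; leave alone
Mind the look-alikes: they are no part of the job. Leave any orange look-alike of the part that bears jar_mid alone.

How it is judged:
On the way, in this order (a step that is already met when the one before it is completed fails the run):
1. the lid stands open past its balance point by itself, nothing of the robot touching it (value of joint lid above 1.7 rad and contact force between lid and the arm below 0.1 N and contact force between lid and the fingers below 0.1 N), for 0.3 s.
2. the bracket is lifted clear above the box, whose lid still stands open (z of bracket_grip in the frame of kit_box above 0.16 m and value of joint lid above 1.7 rad), for 0.1 s.
3. both tabs are hooked in the free slots and the bracket is pushed down fully home (x of bracket_root in the frame of rack_home between -0.004 and 0.004 m and y of bracket_root in the frame of rack_home between -0.004 and 0.004 m and z of bracket_root in the frame of rack_home between -0.004 and 0.003 m and angle between the x axis of bracket_root and the x axis of rack_home, either way round below 0.08 rad and angle between bracket_root's own z axis and vertical below 0.08 rad), for 0.2 s.
At the end, for the whole second after the job is handed in: The bracket is locked home: bracket_root within 4 mm of rack_home (at most 3 mm above it), upright and square to the rack within 0.08 rad. The lid stands open beyond 1.7 rad. The jar stands; jar, rib and cutter are within 30 mm of their start (all of step 3 and value of joint lid above 1.7 rad and angle between jar_mid's own z axis and vertical below 0.15 rad and distance of each of jar_mid, rib, cutter from where it was at the start of the episode below 0.03 m); the robot touches nothing.
It fails at once if the red-lidded jar is pushed more than 30 mm away or tipped (distance of jar_mid from where it was at the start of the episode above 0.03 m or angle between jar_mid's own z axis and vertical above 0.4 rad).
It fails at once if the wooden rib is pushed more than 30 mm away (distance of rib from where it was at the start of the episode above 0.03 m).
It fails at once if the ring cutter is pushed more than 30 mm away (distance of cutter from where it was at the start of the episode above 0.03 m).
It also fails if it takes over 51 s, if anything falls off the work surface, if the arm or the gripper's body presses on something with over 40 N, if the wrist force passes 120 N, or if a joint passes its speed limit or range.

## Robot

A 6-joint arm with a two-finger parallel gripper is mounted at the origin on a cart in front of the work surface, level with it; the furniture and walls round the work are solid. World frame = base frame: x ahead of the robot, y to its left, z up, the work surface at z = 0. Lengths are in m, angles in rad, forces in N, time in s.
With the tool pointing down it reaches from about 0.35 to 0.975 m from the base axis. Payload 4.9 kg.
Tool frame: the origin (TCP) lies midway between the tips of the shut fingers; the grasp point (between the pads) lies behind it (manip.tcp_to_grasp is the z of the grasp point in the tool frame, in m); z points along the fingers, y is the direction in which the jaws open and shut (so a half turn about z gives the same grasp; the last joint's range is limited). The gripper opens to 85 mm and grips with 20 to 120 N. Pads are 22 mm wide; open, the fingers measure 114 mm over their backs; the gripper's body (76 mm by 85 mm) begins 54 mm behind the grasp point. The pads swing forward as they close: fully open they stand 13 mm farther back than shut.
Start: joints at [-1.354, 0.053, 1.613, -0, 1.476, -0.119], TCP at [0.206, -0.59, 0.231] pointing down, gripper open.
Joint ranges: [-3.01, 3.01], [-1.01, 2.22], [0.06, 2.58], [-1.02, 4.17], [0.09, 2.62], [-3.14, 3.14]. Speed limits (rad/s): [2.57, 2.57, 3.14, 3.14, 3.14, 3.14].

## Interface

Orientations are given as a unit quaternion [w, x, y, z].
In Python, from plant import status, vision, order, regions_of, manip gives the robot as it stands. The module is installed in compiled form; this text tells all that it offers.
- The arm moves only by the shell command python3 -m crank 'ROWS'. ROWS is JSON, one flat list of numbers, 5 for each row, row after row: the shift along the tool's x, y, z in mm, then the turn about the tool's z in degrees, then the opening in per cent of the stroke, from 0 (shut) to 100 (fully open). In form: [tx, ty, tz, yaw, fingers, tx, ty, tz, yaw, fingers, ...]. A call has exactly 10 rows; each row is the pose to reach, as a shift and turn from the pose commanded when the call began, along the tool's axes at that moment; what a row does not reach only later rows make up. A row lasts 1/10 s, in which the tool goes at most 50 mm and 8.59 degrees, less where a joint would pass 70% of its speed; a pose out of reach is approached as far as the arm can. A call with a gripper value outside its range is refused whole. The fingers move at their own pace and stop on an object; the grip force is fixed at half the most. Time passes only in rows, so rows that repeat a pose let the fingers close, or fill a call up. It gives the time, the measured TCP pose, the force and the opening at its end, in the units of the state.
- status.state(): the state, without advancing time (a new reading comes with each control period).
- vision.grab_frame(name): name is "scene" or "top"; returns (picture, depth): 480x640x3 uint8, red, green, blue; 480x640 float32, m along the optical axis (not along the pixel's ray), 0 where there is no reading.
- vision.get_calibration(name): a dict with "camera_matrix" (3x3 intrinsics, pixels), "R" (3x3) and "t" (3): a world point X has camera coordinates R X + t. Camera axes: x right, y down, z forward; pixel columns grow to the right and rows downward; lengths in m; the calibration is good to about 2 mm. A picture is of the moment at which its call begins. get_calibration takes no time and is no camera call.
- order.job_done(): hands the job in, once; it reports no verdict.
Trained networks look in the newest picture that a camera, given by its name, has taken for a name from the list of things; names that differ only in an ending like _2 or _b are one class to them, and where a whole thing is asked for, a point or a joint stands for the part that bears it (a point fixed in the world has none). Each returns a list of dicts, best first, with "confidence" (0 to 1); they miss things now and then, are a little off and sometimes report something else, mostly with a low value. They report only what shows in the picture. A call takes as long as a camera call. They do not tell look-alikes from the thing itself.
- regions_of(camera, name): "region" (480x640 bool, what is visible of it) and "extent" ([centre column, centre row, width, height] in pixels, round what is visible of it).
The state is a dict: "time": time; "joint_pos": joint angles; "joint_vel": joint speeds; "joint_efforts": joint torques, N m; "tool_pos": TCP position; "tool_rot": TCP orientation; "contact_force": force on the tool from outside, world axes, zero at the start; "ft_torque": the same for the moment, N m; "gripper_width": opening from 0.0 (shut) to 1.0 (fully open).
Only numpy, scipy, OpenCV 4.12 (cv2) and the standard library are available. Lean on these libraries where they do the work, as an engineer would, in place of code of your own. Each camera call takes 0.05 s, during which the arm holds its last target. There are 200 camera calls.

## Working session

There is one attempt and no reset: what is moved stays moved. The work goes in short steps, Python scripts to look and compute and a shell command to move; the robot and the scene stay as the last step left them, time stands still between calls to the robot, and variables do not carry over. Pictures are saved under pics/ and viewed, on a budget of 10 in all, crops included, one or two more only if the job needs it, and the job is handed in when it is done.

```bash
mkdir -p pics
cat > h.py <<'E'
import numpy as np, cv2
from plant import status, vision, order, regions_of, manip
def cal(n):
    c=vision.get_calibration(n); return np.array(c["camera_matrix"]),np.array(c["R"]),np.array(c["t"])
def world(n,d,mask=None):
    K,R,t=cal(n); v,u=np.nonzero((d>0)&(mask if mask is not None else True))
    z=d[v,u]; P=np.c_[(u-K[0,2])/K[0,0]*z,(v-K[1,2])/K[1,1]*z,z]
    return (P-t)@R, u, v
def proj(n,X):
    K,R,t=cal(n); c=np.atleast_2d(X)@R.T+t; p=c@K.T; return p[:,:2]/p[:,2:]
def save(n,img): cv2.imwrite("pics/"+n,img[:,:,::-1])
E
python3 - <<'E'
from h import *
print(status.state(), manip.tcp_to_grasp)
for n in ("scene","top"):
    im,d=vision.grab_frame(n); save(n+"0.png",im); np.savez(n+"0.npz",im=im,d=d)
    K,R,t=cal(n); print(n,"cam at",-R.T@t,"fwd",R[2],K[0,0])
    for o in ("kit_box","lid_lip","rack","jar_mid","rib","cutter","bracket_grip"):
        for r in regions_of(n,o)[:3]:
            P,_,_=world(n,d,r["region"])
            print(n,o,round(r["confidence"],2),np.round(r["extent"]),np.round(np.median(P,0),3),np.round(np.percentile(P,2,axis=0),3),np.round(np.percentile(P,98,axis=0),3))
E
```

```text
{'time': 0.0, 'joint_pos': array([-1.35403608e+00,  5.33382295e-02,  1.61430843e+00,  1.72898088e-05,
        1.47600631e+00, -1.19007762e-01]), 'joint_vel': array([-0.00062785,  0.00122593,  0.00014353,  0.00010119,  0.00022772,
       -0.0001726 ]), 'joint_efforts': array([ 2.13524768e-04, -3.93682516e+01, -3.70176458e+01,  5.15123781e-05,
        7.19954580e-03,  1.02921396e-05]), 'tool_pos': array([ 0.20579786, -0.58947839,  0.23006595]), 'tool_rot': array([-1.02935178e-03,  9.85940164e-01,  1.67095576e-01, -4.17354122e-05]), 'contact_force': array([-0.15805325,  0.90645689, -0.52738208]), 'ft_torque': array([-0.00640564,  0.00564807, -0.05291683]), 'gripper_width': 0.9983159932536878} -0.0187
scene cam at [-0.11534077  0.76705248  0.63469941] fwd [ 0.62535274 -0.66254718 -0.41226835] 520.0074006525676
scene kit_box 0.94 [302. 365. 107. 117.] [0.413 0.26  0.092] [0.355 0.166 0.004] [0.532 0.292 0.105]
scene lid_lip 0.69 [301. 342. 106.  66.] [0.436 0.234 0.103] [0.358 0.162 0.099] [0.531 0.289 0.105]
scene rack 0.69 [321. 239.  84. 123.] [ 0.725 -0.067  0.116] [ 0.625 -0.151  0.0
[... 1078 characters left out ...]
0.2 [226. 290.  56.  76.] [0.443 0.227 0.103] [0.357 0.162 0.003] [0.533 0.29  0.11 ]
top rack 0.56 [341. 191.  71.  71.] [ 0.698 -0.071  0.113] [ 0.63  -0.15   0.006] [0.769 0.007 0.245]
top jar_mid 0.82 [303. 260.  21.  24.] [0.528 0.032 0.098] [0.499 0.004 0.041] [0.558 0.059 0.105]
top jar_mid 0.57 [425. 198.  34.  32.] [ 0.709 -0.3    0.096] [ 0.685 -0.335 -0.   ] [ 0.745 -0.275  0.105]
top rib 0.61 [357. 291.  32.  34.] [ 0.459 -0.12   0.008] [ 0.41  -0.16  -0.001] [ 0.502 -0.086  0.015]
top cutter 0.42 [308. 307.   0.   5.] [0.401 0.016 0.012] [0.401 0.016 0.001] [0.403 0.018 0.02 ]
top cutter 0.16 [343. 193.  69.  75.] [ 0.698 -0.071  0.113] [ 0.63  -0.149  0.009] [0.769 0.008 0.244]
```

View pics/scene0.png

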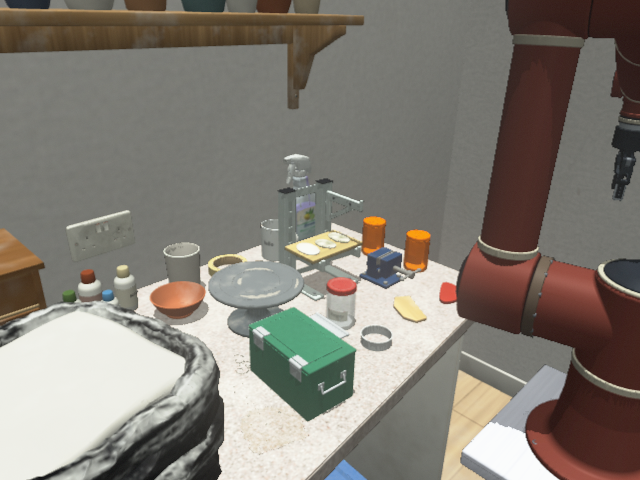

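View pics/top0.png

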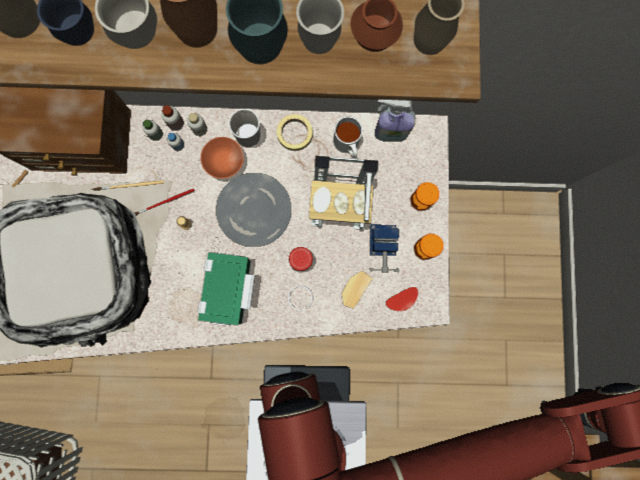

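Run:
```python
from h import *
for n in ("scene","top"):
    f=np.load(n+"0.npz"); im,d=f["im"],f["d"]
    P,u,v=world(n,d)
    # lid top plane
    m=(P[:,2]>.09)&(P[:,2]<.115)&(P[:,0]>.33)&(P[:,0]<.56)&(P[:,1]>.13)&(P[:,1]<.32)
    Q=P[m][:,:2].astype(np.float32); 
    c=im[v[m],u[m]]; g=(c[:,1].astype(int)>c[:,0]+15)
    print(n,"lid+lip",m.sum(),cv2.minAreaRect(Q),"green",g.sum(),cv2.minAreaRect(Q[g]), np.median(P[m][:,2]))
    # rack
    m=(P[:,0]>.6)&(P[:,0]<.82)&(P[:,1]>-.18)&(P[:,1]<.05)
    for lo,hi in((.236,.25),(.21,.23),(.1,.125)):
        q=P[m&(P[:,2]>lo)&(P[:,2]<hi)]
        if len(q)>4: print(n,lo,len(q),np.round(q.min(0),3),np.round(q.max(0),3),cv2.minAreaRect(q[:,:2].astype(np.float32)))
    # front faces of uprights
```

```text
scene lid+lip 4404 ((0.4599229693412781, 0.21769492328166962), (0.1420503556728363, 0.21284012496471405), 84.47549438476562) green 3705 ((0.4463304281234741, 0.23218119144439697), (0.11285251379013062, 0.18343329429626465), 84.1031494140625) 0.10287587870630369
scene 0.236 200 [ 0.734 -0.156  0.236] [0.771 0.004 0.246] ((0.7530370354652405, -0.07581374049186707), (0.15937037765979767, 0.030759483575820923), 86.42105865478516)
scene 0.21 591 [ 0.616 -0.153  0.21 ] [0.774 0.004 0.23 ] ((0.7217409610748291, -0.09518305957317352), (0.20155401527881622, 0.10899841785430908), 44.80305480957031)
scene 0.1 1718 [ 0.616 -0.157  0.1  ] [0.775 0.015 0.125] ((0.6953960657119751, -0.07225367426872253), (0.16966301202774048, 0.1523423045873642), 87.0824203491211)
top lid+lip 3163 ((0.46088308095932007, 0.21913878619670868), (0.1397702693939209, 0.2122001200914383), 84.38333129882812) green 2654 ((0.44600576162338257, 0.23245041072368622), (0.10644537955522537, 0.17961469292640686), 84.47724914550781) 0.10289568043699733
top 0.236 329 [ 0.736 -0.152  0.236] [0.771 0.004 0.25 ] ((0.7532191872596741, -0.07417687773704529), (0.15599873661994934, 0.028654489666223526), 87.00922393798828)
top 0.21 350 [ 0.617 -0.15   0.21 ] [0.772 0.003 0.23 ] ((0.715760350227356, -0.09848429262638092), (0.18439778685569763, 0.10395213961601257), 45.22206115722656)
top 0.1 2264 [ 0.617 -0.156  0.1  ] [0.761 0.015 0.125] ((0.6914851069450378, -0.07124988734722137), (0.16651037335395813, 0.14349254965782166), 87.12422943115234)
```

The top view shows the green box at (225,290), its pale pull lip on the right-hand (-y) side at (249,292), hinge plates on the left. The rack is at (342,190), with the upper bracket on the right (370,190) and the left upright at (322,165).

Possible confusions:
- **Jars:** red-lidded jar (300,259) against the orange jars at (427,195) and (430,245).
- **Ribs:** wooden rib (356,290) against the red one at (402,298).
- **Lip:** the silver strip at (249,292) against the box-end handle at (333,383) in the scene view. I choose the strip.

One crop will check the lip and the rack.

Run:
```python
from h import *
a=np.load("scene0.npz")["im"]; b=np.load("top0.npz")["im"]
A=cv2.resize(a[170:350,240:390],None,fx=3.3,fy=3.3,interpolation=cv2.INTER_CUBIC)
B=cv2.resize(b[240:335,190:265],None,fx=3.9,fy=3.9,interpolation=cv2.INTER_CUBIC)
C=np.zeros((600,800,3),np.uint8); C[:A.shape[0],:A.shape[1]]=A[:600]; C[:B.shape[0],500:500+B.shape[1]]=B
D=cv2.resize(b[150:235,300:385],None,fx=2.6,fy=2.6,interpolation=cv2.INTER_CUBIC); C[375:375+D.shape[0],500:500+D.shape[1]]=D
save("crop0.png",C)
# lip: points around expected location
for n in("scene","top"):
    f=np.load(n+"0.npz"); P,u,v=world(n,f["d"]); c=f["im"][v,u].astype(int)
    m=(P[:,2]>.085)&(P[:,2]<.115)&(P[:,0]>.35)&(P[:,0]<.56)&(P[:,1]>.13)&(P[:,1]<.2)&(np.ptp(c,axis=1)<40)
    q=P[m]; print(n,"lip",len(q),cv2.minAreaRect(q[:,:2].astype(np.float32)),np.percentile(q[:,2],[5,50,95]),np.percentile(q[:,0],[2,98]),np.percentile(q[:,1],[2,98]))
# scene: rack front faces plane  z .14-.236 & z<.1, left upright y -.04...02
f=np.load("scene0.npz");P,u,v=world("scene",f["d"])
for y0,y1 in((-.035,.01),(-.16,-.12)):
  for z0,z1 in((.03,.09),(.13,.2),(.2,.243)):
    m=(P[:,0]>.70)&(P[:,0]<.76)&(P[:,1]>y0)&(P[:,1]<y1)&(P[:,2]>z0)&(P[:,2]<z1);q=P[m]
    if len(q)>5: print(y0,z0,len(q),np.percentile(q[:,0],[5,25,50,75,95]).round(4),np.percentile(q[:,1],[2,50,98]).round(4))
```

```text
scene lip 448 ((0.45718663930892944, 0.17725136876106262), (0.052051346749067307, 0.21289320290088654), 82.05062866210938) [0.09388528 0.10154795 0.10378163] [0.35458682 0.55904515] [0.15339325 0.19663092]
top lip 341 ((0.45717713236808777, 0.17705956101417542), (0.04767148941755295, 0.21318744122982025), 82.32699584960938) [0.09638792 0.10184546 0.10712682] [0.39608946 0.55904389] [0.15420015 0.18310413]
-0.035 0.03 222 [0.7064 0.7309 0.7424 0.7465 0.7566] [-0.0331 -0.0098  0.0025]
-0.035 0.13 368 [0.7426 0.7441 0.746  0.7497 0.7587] [-0.0328 -0.0082  0.0027]
-0.035 0.2 232 [0.7421 0.7438 0.7458 0.749  0.7577] [-0.0327 -0.0091  0.002 ]
-0.16 0.03 29 [0.7048 0.7093 0.7148 0.722  0.7294] [-0.1346 -0.1314 -0.1282]
-0.16 0.13 317 [0.709  0.726  0.7359 0.742  0.7568] [-0.1504 -0.1299 -0.1201]
-0.16 0.2 251 [0.7062 0.725  0.7378 0.741  0.7559] [-0.1514 -0.1298 -0.1203]
```

View pics/crop0.png

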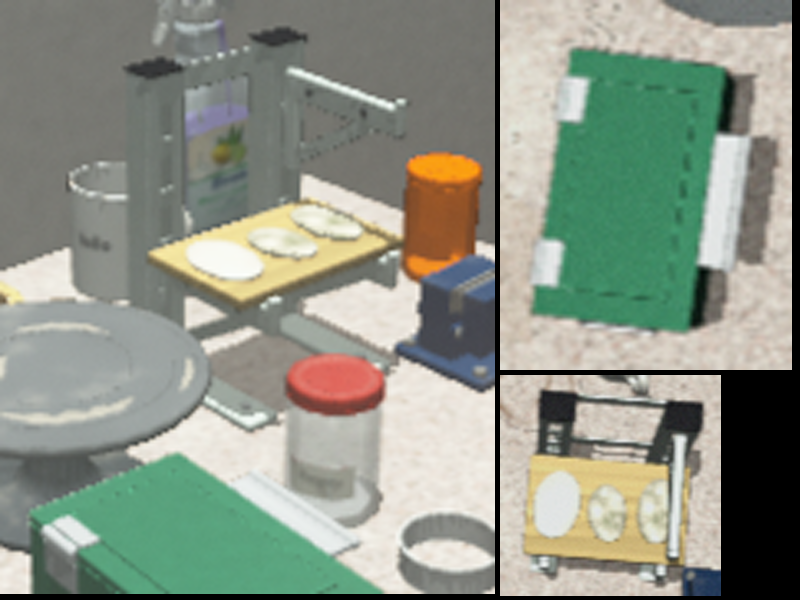

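The crop confirms the silver lip on the jar side and the free slots in the left upright. I'll go above the front of the lip, tool x along the box's x.

```bash
cat >> h.py <<'E'
from scipy.spatial.transform import Rotation as Ro
BOX=np.array([.446,.2323,0.]); BA=np.deg2rad(84.4)
def box(p): c,s=np.cos(BA),np.sin(BA); return BOX+np.array([[c,-s,0],[s,c,0],[0,0,1]])@np.array(p)
def tool():
    s=status.state(); q=np.roll(s["tool_rot"],-1); return s,np.array(s["tool_pos"]),Ro.from_quat(q).as_matrix()
def rel(*targets,heading=None):
    s,p,M=tool(); h=np.degrees(np.arctan2(M[1,0],M[0,0]))
    print("t%.2f pos"%s["time"],p.round(4),"head %.2f tilt %.4f"%(h,np.arccos(-M[2,2])),"F",np.round(s["contact_force"],1),"w %.2f"%s["gripper_width"])
    for t in targets: print(np.round(t,4),"-> mm",np.round(M.T@(np.array(t)-p)*1000,1), "yaw",None if heading is None else round(h-heading,2))
E
python3 - <<'E'
from h import *
rel([.40,-.3,.25],[.42,-.05,.22],box([-.11,0,.18]),box([-.11,0,.07]),heading=84.4)
E
```

```text
t0.80 pos [ 0.206  -0.5901  0.2313] head 19.24 tilt 0.0001 F [-0.  -0.2  0.1] w 1.00
[ 0.4  -0.3   0.25] -> mm [ 278.8 -209.9  -18.7] yaw -65.16
[ 0.42 -0.05  0.22] -> mm [ 380.1 -439.4   11.3] yaw -65.16
[0.4353 0.1228 0.18  ] -> mm [ 451.4 -597.5   51.3] yaw -65.16
[0.4353 0.1228 0.07  ] -> mm [ 451.4 -597.5  161.3] yaw -65.16
```

```bash
python3 -m crank '[39,-30,-3,-4,40, 78,-60,-6,-8,40, 118,-90,-9,-14,40, 158,-120,-12,-20,40, 198,-150,-15,-27,40, 238,-180,-18,-34,40, 270,-215,-16,-41,40, 290,-260,-10,-48,40, 305,-300,-6,-55,40, 322,-340,0,-61,40]' && python3 -c "
from h import *
rel([.42,-.05,.22],box([-.11,0,.18]),box([-.11,0,.07]),heading=84.4)"
```

```text
time: 1.8
tool_pos: [0.3979, -0.1613, 0.2316]
tool_rot: [0.001, 0.763, 0.646, 0.0]
contact_force: [0.4, -0.0, 1.6]
gripper_width: 0.397
t1.80 pos [ 0.3979 -0.1613  0.2316] head 80.50 tilt 0.0013 F [ 0.4 -0.   1.6] w 0.40
[ 0.42 -0.05  0.22] -> mm [113.4   3.4  11.5] yaw -3.9
[0.4353 0.1228 0.18  ] -> mm [286.4 -10.1  51.4] yaw -3.9
[0.4353 0.1228 0.07  ] -> mm [286.4 -10.3 161.4] yaw -3.9
```

```bash
python3 -m crank '[45,0,10,-2,40, 90,-2,20,-4,40, 135,-4,30,-4,40, 180,-6,40,-4,40, 225,-8,50,-4,40, 265,-9,60,-4,40, 282,-10,90,-4,40, 286,-10,125,-4,40, 286,-10,155,-4,40, 286,-10,161,-4,40]'
python3 - <<'E'
from h import *
rel(box([-.088,0,.07]),heading=84.4)
im,d=vision.grab_frame("scene"); A=cv2.resize(im[220:420,230:430],None,fx=3,fy=3,interpolation=cv2.INTER_CUBIC); save("lip1.png",A)
E
```

```text
time: 2.8
tool_pos: [0.4334, 0.1206, 0.0665]
tool_rot: [-0.002, 0.741, 0.671, -0.003]
contact_force: [-1.1, 0.1, 0.4]
gripper_width: 0.399
t2.80 pos [0.4334 0.1206 0.0665] head 84.28 tilt 0.0075 F [-1.1  0.1  0.4] w 0.40
[0.4374 0.1447 0.07  ] -> mm [24.4  1.5 -3.6] yaw -0.12
```

View pics/lip1.png

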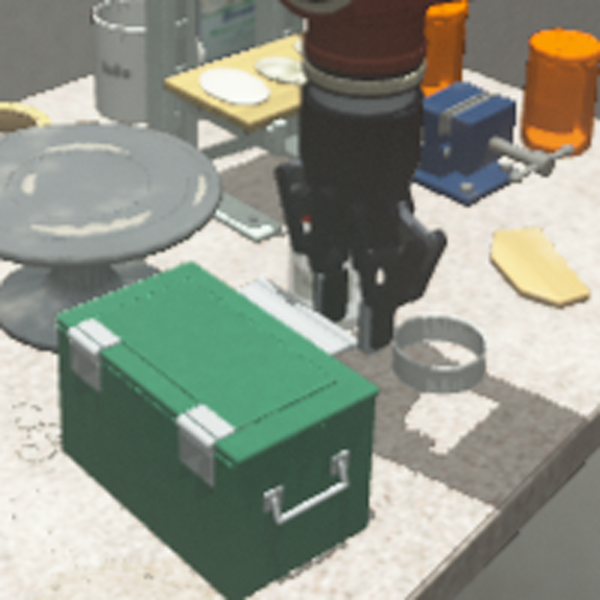

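The two fingers stand in front of the silver lip, clear of the jar. A tool-down finger cannot hook under the lip, so I press the pads' sides against the lip edge and lift by friction.

```bash
python3 -m crank '[6,1,-2,0,40, 12,1,-3,0,40, 16,1,-3,0,40, 18,1,-3,0,40, 20,1,-3,0,40, 22,1,-3,0,40, 24,1,-3,0,40, 26,1,-3,0,40, 27,1,-3,0,40, 28,1,-3,0,40]'; python3 -c "
from h import *
rel(box([-.088,0,.07]))"
```

```text
time: 3.85
tool_pos: [0.4402, 0.1477, 0.0732]
tool_rot: [0.001, 0.742, 0.671, -0.001]
contact_force: [-0.6, -6.4, 1.5]
gripper_width: 0.402
t3.85 pos [0.4402 0.1477 0.0732] head 84.27 tilt 0.0022 F [-0.6 -6.4  1.5] w 0.40
[0.4374 0.1447 0.07  ] -> mm [-3.3 -2.5  3.2] yaw None
```

```bash
python3 -m crank '[3,0,0,0,40, 5,0,-4,0,40, 5,0,-9,0,40, 6,0,-16,0,40, 7,0,-24,0,40, 9,0,-31,0,40, 11,0,-37,0,40, 13,0,-43,0,40, 15,0,-49,0,40, 18,0,-54,0,40]'
python3 - <<'E'
from h import *
rel(box([-.088,0,.07]))
im,d=vision.grab_frame("scene"); A=cv2.resize(im[190:390,230:430],None,fx=2.5,fy=2.5,interpolation=cv2.INTER_CUBIC); save("lip2.png",A)
E
```

```text
time: 4.85
tool_pos: [0.4415, 0.1597, 0.128]
tool_rot: [0.005, 0.742, 0.671, -0.007]
contact_force: [-8.0, -28.7, 12.1]
gripper_width: 0.401
t4.85 pos [0.4415 0.1597 0.128 ] head 84.23 tilt 0.0174 F [ -8.  -28.7  12.1] w 0.40
[0.4374 0.1447 0.07  ] -> mm [-14.3  -2.4  58.3] yaw None
```

View pics/lip2.png

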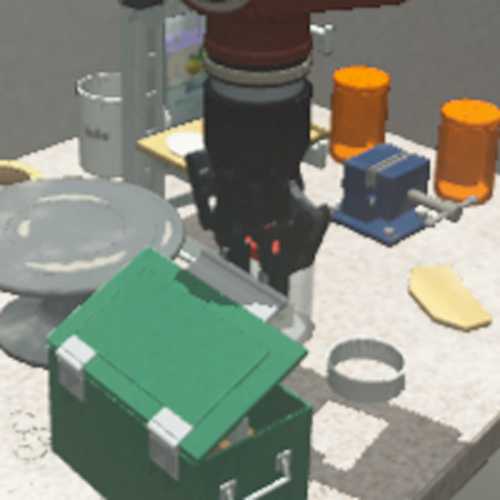

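The lid is raised about 0.45 rad and held by the fingers. I continue along the arc.

```bash
python3 -m crank '[2,0,-6,0,40, 6,0,-14,0,40, 12,0,-22,0,40, 20,0,-32,0,40, 29,0,-40,0,40, 39,0,-48,0,40, 50,0,-55,0,40, 61,0,-60,0,40, 73,0,-65,0,40, 80,0,-67,0,40]'
python3 - <<'E'
from h import *
rel(box([-.088,0,.07]))
im,d=vision.grab_frame("scene"); save("lip3.png",cv2.resize(im[130:390,200:430],None,fx=2,fy=2))
P,u,v=world("scene",d); c=im[v,u].astype(int); m=(c[:,1]>c[:,0]+20)&(P[:,2]>.115)&(P[:,0]>.33)&(P[:,0]<.56)&(P[:,1]>.1)&(P[:,1]<.36)
q=P[m]; q=(q-BOX)@np.array([[np.cos(BA),-np.sin(BA),0],[np.sin(BA),np.cos(BA),0],[0,0,1]]); print(len(q)); k=np.polyfit(q[:,2],q[:,0],1); print("lid",np.pi/2+np.arctan(k[0]),q[:,2].max(),q[:,0].min())
E
```

```text
time: 5.9
tool_pos: [0.45, 0.2473, 0.1943]
tool_rot: [-0.0, 0.741, 0.671, -0.0]
contact_force: [0.6, -0.1, 0.4]
gripper_width: 0.403
t5.90 pos [0.45   0.2473 0.1943] head 84.30 tilt 0.0009 F [ 0.6 -0.1  0.4] w 0.40
[0.4374 0.1447 0.07  ] -> mm [-103.4   -2.2  124.2] yaw None
3457
lid 1.3729607496384657 0.2057112240416892 0.030243399120926797
```

```bash
python3 -m crank '[8,0,-1,0,40, 16,0,-2,0,40, 24,0,-2,0,40, 32,0,-2,0,40, 40,0,-2,0,40, 46,0,-2,0,40, 30,0,-15,0,40, 0,0,-30,0,40, -40,0,-45,0,40, -50,0,-50,0,40]'
python3 - <<'E'
from h import *
im,d=vision.grab_frame("scene"); save("lip3.png",cv2.resize(im[130:390,200:430],None,fx=2,fy=2))
P,u,v=world("scene",d); c=im[v,u].astype(int); m=(c[:,1]>c[:,0]+20)&(P[:,2]>.115)&(P[:,0]>.33)&(P[:,0]<.56)&(P[:,1]>.1)&(P[:,1]<.36)
q=P[m]; q=(q-BOX)@np.array([[np.cos(BA),-np.sin(BA),0],[np.sin(BA),np.cos(BA),0],[0,0,1]]); print(len(q)); k=np.polyfit(q[:,2],q[:,0],1); print("lid",np.pi/2+np.arctan(k[0]),q[:,2].max(),q[:,0].min())
im,d=vision.grab_frame("top"); save("in1.png",np.hstack([cv2.resize(im[230:340,170:270],None,fx=4,fy=4,interpolation=cv2.INTER_CUBIC)]))
P,u,v=world("top",d)
m=(P[:,2]>.075)&(P[:,2]<.092)&(P[:,0]>.36)&(P[:,0]<.54)&(P[:,1]>.19)&(P[:,1]<.26)
q=(P[m]-BOX)@np.array([[np.cos(BA),-np.sin(BA),0],[np.sin(BA),np.cos(BA),0],[0,0,1]])
for a,uu,vv,cc in list(zip(q.round(4),u[m],v[m],im[v[m],u[m]]))[::max(1,len(q)//40)]: print(a,uu,vv,cc)
rel(box([-.008,-.01,.2]),heading=-5.6)
E
```

```text
time: 6.95
tool_pos: [0.4458, 0.1944, 0.2463]
tool_rot: [0.001, 0.742, 0.67, 0.001]
contact_force: [0.4, 1.3, 0.9]
gripper_width: 0.395
302
lid 1.9274553769576879 0.2069269603607738 0.05793338039461242
[ 0.0347 -0.0848  0.0898] 215 255 [26 62 45]
[-0.024  -0.0867  0.0912] 237 257 [ 57 101  78]
[-0.0293 -0.0873  0.0916] 239 257 [ 70 134 102]
[-0.026  -0.085   0.0837] 238 258 [17 45 31]
[-0.0286 -0.0853  0.0834] 239 258 [23 57 42]
[-0.0205  0.0516  0.0752] 229 309 [204 162 110]
[-0.0183  0.0546  0.0756] 228 310 [217 179 120]
[-0.0198  0.0623  0.0785] 228 313 [233 208 144]
[0.0176 0.0852 0.0887] 212 320 [ 51 100  76]
[0.016  0.0851 0.0821] 213 320 [49 90 64]
[-0.0047  0.0852  0.0795] 221 321 [45 89 66]
[-0.0068  0.085   0.0756] 222 321 [44 84 61]
t7.05 pos [0.4458 0.1955 0.2456] head 84.11 tilt 0.0027 F [-0.4  0.5 -0.1] w 0.40
[0.4552 0.2234 0.2   ] -> mm [28.6  6.3 45.6] yaw 89.71
```

View pics/in1.png

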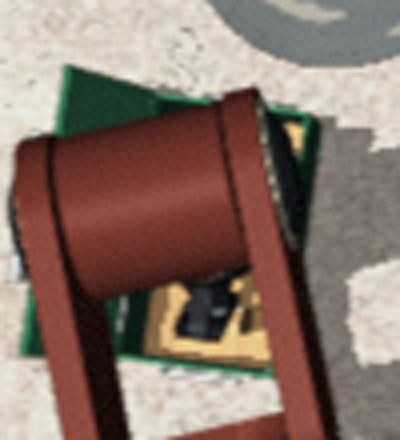

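The lid stands open at 1.93 rad, and the arm hides the box interior. I'll move aside while yawing 90°, then look.

```bash
python3 -m crank '[-30,0,0,8,40, -70,0,0,16,40, -110,0,0,25,40, -150,0,0,33,40, -190,0,0,42,40, -220,0,0,50,40, -230,0,0,59,40, -230,0,0,67,40, -230,0,0,76,40, -230,0,0,84,40]'
python3 - <<'E'
from h import *
B=np.array([[np.cos(BA),-np.sin(BA),0],[np.sin(BA),np.cos(BA),0],[0,0,1]])
im,d=vision.grab_frame("top"); np.savez("top1.npz",im=im,d=d); save("in2.png",cv2.resize(im[240:335,190:265],None,fx=6,fy=6,interpolation=cv2.INTER_CUBIC))
P,u,v=world("top",d); q=(P-BOX)@B; c=im[v,u].astype(int)
m=(abs(q[:,0])<.047)&(abs(q[:,1])<.085)&(q[:,2]<.095)&(q[:,2]>.0)&(np.ptp(c,axis=1)<30)&(c.min(1)>120)
print("white",m.sum()); Q=q[m]; z=Q[:,2]; print(np.histogram(z,np.arange(0,.1,.01)))
T=Q[(z>.078)&(z<.092)]; print("rail",len(T),T.min(0),T.max(0),np.median(T,0),cv2.minAreaRect(T[:,:2].astype(np.float32)))
G=q[(q[:,2]>.09)&(q[:,2]<.105)&(abs(q[:,0])<.08)&(abs(q[:,1])<.11)]; print("rim",cv2.minAreaRect(G[:,:2].astype(np.float32)))
print(regions_of("top","bracket_grip")[:2].__len__()); rel()
E
```

```text
time: 8.05
tool_pos: [0.4223, -0.0319, 0.2433]
tool_rot: [-0.001, 1.0, -0.001, -0.001]
contact_force: [-0.2, -0.3, 0.7]
gripper_width: 0.4
white 184
(array([  0,   1,   3,   0,   0,   1,   7,  34, 132]), array([0.  , 0.01, 0.02, 0.03, 0.04, 0.05, 0.06, 0.07, 0.08, 0.09]))
rail 151 [-0.01132885 -0.05343889  0.07810453] [-0.00206551  0.06441311  0.09130363] [-0.00676599  0.00806547  0.08385677] ((-0.006717476062476635, 0.005487743765115738), (0.11785543709993362, 0.009261158294975758), 89.96771240234375)
rim ((0.002984214574098587, 0.0007251128554344177), (0.10673542320728302, 0.17732356488704681), 0.2691449224948883)
1
t8.15 pos [ 0.4223 -0.0319  0.2434] head 0.31 tilt 0.0016 F [-0.4 -0.5  0.3] w 0.40
```

View pics/in2.png

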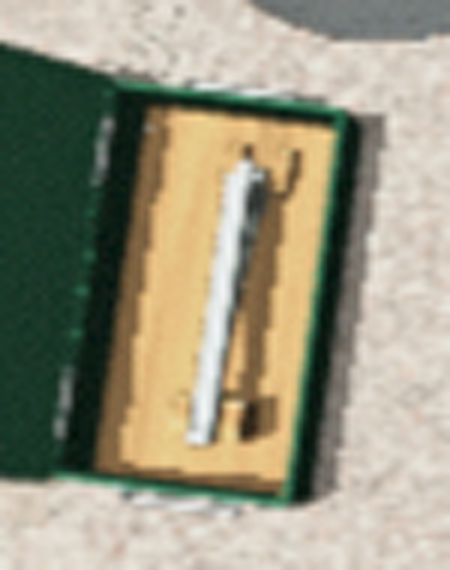

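The view shows the white bracket rail upright between its rests, with the heel end at the top. I go above it and then down.

```bash
python3 -c "
from h import *
rel(box([-.007,-.0045,.18]),box([-.007,-.0045,.055]),heading=-5.6)"
```

```text
t8.15 pos [ 0.4223 -0.0319  0.2434] head 0.31 tilt 0.0016 F [-0.4 -0.5  0.3] w 0.40
[0.4498 0.2249 0.18  ] -> mm [  29.  -256.5   63.6] yaw 5.91
[0.4498 0.2249 0.055 ] -> mm [  29.1 -256.4  188.6] yaw 5.91
```

```bash
python3 -m crank '[5,-40,0,2,40, 10,-85,5,4,40, 15,-130,15,6,40, 20,-175,30,6,40, 25,-215,40,6,40, 28,-245,52,6,40, 29,-256,62,6,40, 29,-256,63,6,40, 29,-256,63,6,40, 29,-256,63,6,40]' >/dev/null; python3 -c "
from h import *
rel(box([-.007,-.0045,.18]),box([-.007,-.0045,.055]),heading=-5.6)"
```

```text
t9.15 pos [0.4504 0.2225 0.1819] head -5.80 tilt 0.0009 F [ 0.5 -0.1  0.2] w 0.40
[0.4498 0.2249 0.18  ] -> mm [-0.9 -2.3  1.9] yaw -0.2
[0.4498 0.2249 0.055 ] -> mm [ -1.   -2.3 126.9] yaw -0.2
```

```bash
python3 -m crank '[-1,-2,20,0,40, -1,-2,50,0,40, -1,-2,80,0,40, -1,-2,105,0,40, -1,-2,120,0,40, -1,-2,127,0,40, -1,-2,127,0,40, -1,-2,127,0,0, -1,-2,127,0,0, -1,-2,127,0,0]'; python3 -m crank '[0,0,0,0,0, 0,0,0,0,0, 0,0,0,0,0, 0,0,-5,0,0, 0,0,-15,0,0, 0,0,-30,0,0, 0,0,-50,0,0, 0,0,-75,0,0, 0,0,-100,0,0, 0,0,-125,0,0]'; python3 -c "
from h import *
rel(box([-.007,-.0045,.18]))"
```

```text
time: 10.15
tool_pos: [0.4506, 0.2259, 0.0561]
tool_rot: [-0.001, 0.999, -0.05, 0.002]
contact_force: [0.5, -0.1, 3.9]
gripper_width: 0.106
time: 11.15
tool_pos: [0.449, 0.2255, 0.1812]
tool_rot: [-0.0, 0.999, -0.05, 0.0]
contact_force: [0.2, 0.5, -2.3]
gripper_width: 0.106
t11.15 pos [0.449  0.2255 0.1812] head -5.75 tilt 0.0005 F [ 0.2  0.5 -2.3] w 0.11
[0.4498 0.2249 0.18  ] -> mm [0.9 0.5 1.2] yaw None
```

Bracket gripped and lifted. Next I refine the rack pose from the unobstructed first frames.

```bash
cat > rk.py <<'E'
from h import *
f=np.load("scene0.npz"); im,d=f["im"],f["d"]; P,u,v=world("scene",d)
def fronts(y0,y1,x1):
    m=(P[:,0]>.72)&(P[:,0]<x1)&(P[:,1]>y0)&(P[:,1]<y1)&(P[:,2]>.135)&(P[:,2]<.23); return P[m]
A=fronts(-.034,.006,.775); B=fronts(-.155,-.12,.775)
best=None; rng=np.random.default_rng(0)
for a in np.deg2rad(np.arange(-8,4,.25)):
    n=np.array([np.cos(a),np.sin(a)])
    for o in np.arange(.725,.76,.0005):
        s=lambda Q:(abs(Q[:,:2]@n-o)<.0015).sum()
        k=min(s(A),150)+min(s(B),60)*1.5
        if best is None or k>best[0]: best=(k,np.degrees(a),o,s(A),s(B))
print(best,len(A),len(B))
a=np.deg2rad(best[1]); n=np.array([np.cos(a),np.sin(a)]); t=np.array([-n[1],n[0]])
for nm,Q in(("L",A),("R",B)):
    q=Q[abs(Q[:,:2]@n-best[2])<.003]; y=q[:,:2]@t; print(nm,len(q),y.min(),np.percentile(y,[5,50,95]),y.max())
# left side face
q=A[(A[:,:2]@n>best[2]+.004)]; print("side y",np.percentile(q[:,:2]@t,[5,50,95]),len(q))
for n_ in ("scene","top"):
    f=np.load(n_+"0.npz"); PP,u,v=world(n_,f["d"]); c=f["im"][v,u]
    m=(PP[:,2]>.232)&(PP[:,2]<.252)&(PP[:,0]>.7)&(PP[:,0]<.8)&(PP[:,1]>-.18)&(PP[:,1]<.03)&(c.max(1)<70)
    q=PP[m][:,:2]; 
    for s in (1,-1):
        k=q[(q[:,1]+.075)*s>0]; print(n_,"cap",s,len(k),cv2.minAreaRect(k.astype(np.float32)), (k@n).min(),(k@n).max(),(k@t).min(),(k@t).max())
E
python3 rk.py
```

```text
(np.float64(240.0), np.float64(-4.75), np.float64(0.7449999999999978), np.int64(187), np.int64(60)) 652 452
L 303 0.028114447637568995 [0.02954185 0.04704661 0.06317215] 0.06559791831363228
R 122 -0.08788997357011571 [-0.08358725 -0.06675518 -0.05939641] -0.05842559875122149
side y [0.0305041  0.06206516 0.06487461] 273
scene cap 1 58 ((0.7539019584655762, -0.013484518975019455), (0.033657729625701904, 0.023279372602701187), 86.84856414794922) 0.7404268658672869 0.7637159444313294 0.03194210310740012 0.06567031155211639
scene cap -1 46 ((0.7462843060493469, -0.1354135274887085), (0.03418763354420662, 0.02486322447657585), 89.01957702636719) 0.7424351777871482 0.7677573754812268 -0.09079202353938037 -0.05543759577873618
top cap 1 152 ((0.7564284205436707, -0.014985963702201843), (0.032451365143060684, 0.028880028054118156), 88.87194061279297) 0.7404731790194795 0.769051682263886 0.030797275375425363 0.06403137911695655
top cap -1 158 ((0.7500468492507935, -0.13412423431873322), (0.035100582987070084, 0.02766675502061844), 88.54105377197266) 0.7437819125008955 0.7719488704629975 -0.08915609678660003 -0.05344100550299931
```

```bash
cat >> rk.py <<'E'
print("----")
for deg in(-2.5,-3.2,-4):
    a=np.deg2rad(deg); n=np.array([np.cos(a),np.sin(a)]); t=np.array([-n[1],n[0]])
    for nm,Q in(("L",A),("R",B)):
        o=Q[:,:2]@n; h,e=np.histogram(o,np.arange(.73,.765,.001)); i=h.argmax(); print(deg,nm,"mode",e[i].round(4),h[max(0,i-3):i+4])
a=np.deg2rad(-3.2); n=np.array([np.cos(a),np.sin(a)]); t=np.array([-n[1],n[0]])
# left silhouette of left upright & right silhouette, per-row, sub-pixel by brightness gradient in scene picture
for z in(.15,.17,.19,.21):
    for s in np.arange(-.025,.026,.005):
        pass
    c0=n*.7445+t*(np.array([.756,-.0143])@t); 
    S=np.arange(-.03,.0301,.002); X=np.array([[*(c0+t*s),z] for s in S]); p=proj("scene",X)
    g=[int(im[int(round(y)),int(round(x))].mean()) for x,y in p]; print(z,list(zip((S*1000).astype(int).tolist(),g)))
E
python3 rk.py | sed -n '/----/,$p'
```

```text
----
-2.5 L mode 0.744 [11 34 61 68 67 63 24]
-2.5 R mode 0.742 [10 16  9 34 26 29 21]
-3.2 L mode 0.744 [11 44 63 71 69 56 22]
-3.2 R mode 0.743 [11 16 10 29 27 28 23]
-4 L mode 0.744 [25 55 60 78 65 36 27]
-4 R mode 0.746 [13 25 28 29 25 15 16]
0.15 [(-30, 116), (-27, 112), (-25, 108), (-23, 116), (-21, 106), (-19, 99), (-17, 99), (-15, 115), (-13, 113), (-11, 114), (-9, 121), (-7, 121), (-5, 134), (-3, 119), (-1, 119), (0, 138), (2, 123), (4, 123), (6, 115), (8, 114), (10, 114), (12, 119), (14, 119), (16, 117), (18, 114), (20, 114), (22, 113), (24, 113), (26, 113), (28, 114), (30, 116)]
0.17 [(-30, 130), (-27, 131), (-25, 126), (-23, 126), (-21, 110), (-19, 100), (-17, 100), (-15, 115), (-13, 115), (-11, 116), (-9, 111), (-7, 111), (-5, 104), (-3, 103), (-1, 103), (0, 104), (2, 110), (4, 111), (6, 114), (8, 117), (10, 117), (12, 118), (14, 119), (16, 119), (18, 115), (20, 115), (22, 115), (24, 115), (26, 114), (28, 114), (30, 115)]
0.19 [(-30, 142), (-27, 145), (-25, 143), (-23, 143), (-21, 129), (-19, 98), (-17, 98), (-15, 114), (-13, 114), (-11, 114), (-9, 120), (-7, 116), (-5, 127), (-3, 134), (-1, 134), (0, 119), (2, 113), (4, 113), (6, 113), (8, 115), (10, 115), (12, 116), (14, 119), (16, 119), (18, 113), (20, 113), (22, 114), (24, 113), (26, 113), (28, 113), (30, 112)]
0.21 [(-30, 153), (-27, 157), (-25, 158), (-23, 158), (-21, 145), (-19, 98), (-17, 98), (-15, 113), (-13, 113), (-11, 114), (-9, 110), (-7, 110), (-5, 101), (-3, 101), (-1, 101), (0, 103), (2, 107), (4, 107), (6, 113), (8, 114), (10, 114), (12, 117), (14, 117), (16, 117), (18, 113), (20, 114), (22, 114), (24, 113), (26, 113), (28, 113), (30, 113)]
```

```bash
cat >> h.py <<'E'
RA=np.deg2rad(-3.2); HOME=np.array([.7455,-.0146,.220])
RM=np.array([[np.cos(RA),-np.sin(RA),0],[np.sin(RA),np.cos(RA),0],[0,0,1]])
def rk(p): return HOME+RM@np.array(p)
E
python3 -c "
from h import *
rel([.449,.2255,.25],rk([-.1,0,.03]),heading=-3.2)"
```

```text
t11.15 pos [0.449  0.2255 0.1812] head -5.75 tilt 0.0005 F [ 0.2  0.5 -2.3] w 0.11
[0.449  0.2255 0.25  ] -> mm [  0.   -0.  -68.8] yaw -2.55
[ 0.6457 -0.009   0.25  ] -> mm [219.2 213.6 -68.8] yaw -2.55
```

```bash
python3 -m crank '[0,0,-30,0,0, 5,5,-60,0,0, 20,20,-69,0,0, 50,50,-69,0,0, 85,83,-69,-1,0, 120,117,-69,-2,0, 155,151,-69,-2.6,0, 188,183,-69,-2.6,0, 210,205,-69,-2.6,0, 219,214,-69,-2.6,0]'
python3 - <<'E'
from h import *
rel(rk([-.1,0,.03]),heading=-3.2)
C=[]
for n in("top","scene"):
    im,d=vision.grab_frame(n); np.savez(n+"2.npz",im=im,d=d)
    P,u,v=world(n,d); c=im[v,u].astype(int); q=(P-HOME)@RM
    m=(abs(q[:,1])<.025)&(q[:,0]<-.02)&(q[:,0]>-.2)&(q[:,2]>-.04)&(q[:,2]<.1)&(np.ptp(c,axis=1)<35)&(c.min(1)>115)
    Q=q[m]; print(n,len(Q),Q.min(0),Q.max(0),np.percentile(Q,[5,50,95],axis=0))
a=cv2.resize(np.load("scene2.npz")["im"][170:300,240:360],None,fx=4,fy=4,interpolation=cv2.INTER_CUBIC)
b=cv2.resize(np.load("top2.npz")["im"][140:240,290:365],None,fx=4,fy=4,interpolation=cv2.INTER_CUBIC)
C=np.zeros((520,800,3),np.uint8);C[:,:480]=a;C[:400,490:790]=b;save("pre.png",C)
E
```

```text
time: 12.15
tool_pos: [0.6467, -0.012, 0.2487]
tool_rot: [0.0, 1.0, -0.029, 0.0]
contact_force: [-0.4, 1.0, -3.3]
gripper_width: 0.105
t12.15 pos [ 0.6467 -0.012   0.2487] head -3.32 tilt 0.0005 F [-0.4  1.  -3.3] w 0.10
[ 0.6457 -0.009   0.25  ] -> mm [-1.2 -3.  -1.3] yaw -0.12
top 72 [-0.16039835 -0.00569865  0.04731868] [-0.11908834  0.00408643  0.06244366] [[-0.15805056 -0.00518919  0.05295196]
 [-0.1407178  -0.00096898  0.0564787 ]
 [-0.12120222  0.00344027  0.06056999]]
scene 91 [-0.17015432 -0.00846979 -0.00230498] [-0.04054383  0.00478266  0.06419997] [[-1.68687627e-01 -6.63115845e-03  4.60142119e-02]
 [-1.37376972e-01 -2.18448569e-05  5.65559084e-02]
 [-5.17460590e-02  3.35651063e-03  6.34184467e-02]]
```

View pics/pre.png

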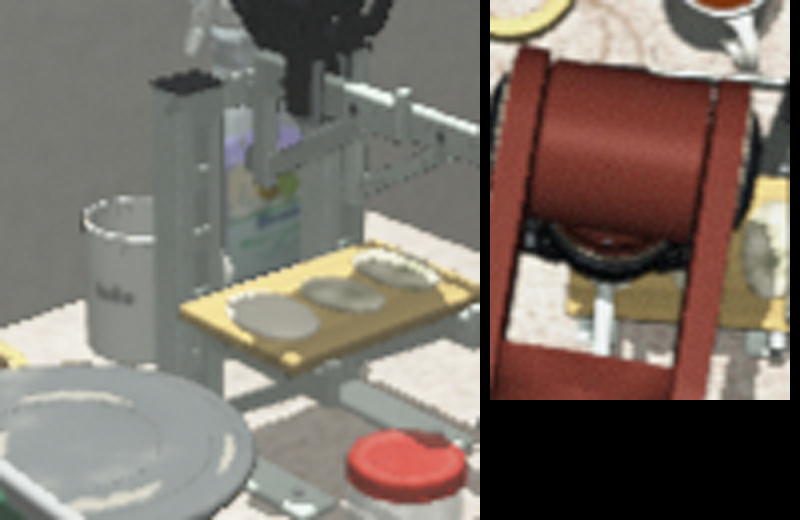

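The scene view shows the bracket level in front of the left upright, about 49 mm off, with root about 28 mm above TCP. I lower it to 13 mm above home, shift y slightly and advance to just short of the slots.

```bash
python3 -m crank '[0,-1.5,15,0,0, 0,-1.5,30,0,0, 0,-1.5,40,0,0, 0,-1.5,44,0,0, 6,-1.5,44,0,0, 14,-1.5,44,0,0, 22,-1.5,44,0,0, 28,-1.5,44,0,0, 31,-1.5,44,0,0, 31,-1.5,44,0,0]'
python3 - <<'E'
from h import *
rel(rk([-.05,0,-.0155]),heading=-3.2)
for n in("scene","top"):
    im,d=vision.grab_frame(n); np.savez(n+"3.npz",im=im,d=d)
    P,u,v=world(n,d); c=im[v,u].astype(int); q=(P-HOME)@RM
    m=(abs(q[:,1])<.02)&(q[:,0]<-.006)&(q[:,0]>-.2)&(q[:,2]>-.08)&(q[:,2]<.035)&(np.ptp(c,axis=1)<35)&(c.min(1)>90)
    Q=q[m]; 
    print(n,len(Q),Q.min(0).round(4),Q.max(0).round(4))
    s=Q[(Q[:,2]>.0)&(Q[:,0]<-.09)]; k=np.polyfit(s[:,0],s[:,1],1); print(len(s),"y at root",np.polyval(k,-.02),"slope",k[0],"mid y",np.median(s,0))
a=np.load("scene3.npz")["im"][180:260,275:345]
save("pre2.png",cv2.resize(a,None,fx=7,fy=7,interpolation=cv2.INTER_CUBIC))
E
```

```text
time: 13.25
tool_pos: [0.6772, -0.0098, 0.2044]
tool_rot: [0.0, 1.0, -0.028, 0.0]
contact_force: [0.1, 0.7, -2.1]
gripper_width: 0.109
t13.25 pos [ 0.6772 -0.0098  0.2044] head -3.16 tilt 0.0002 F [ 0.1  0.7 -2.1] w 0.11
[ 0.6956 -0.0118  0.2045] -> mm [18.4  1.  -0.1] yaw 0.04
scene 553 [-0.1409 -0.0145 -0.0667] [-0.0088  0.0134  0.0203]
138 y at root 0.00940636180037988 slope 0.05671137309755772 mid y [-0.12167364  0.00485575  0.00930852]
top 50 [-0.1171 -0.0067 -0.0113] [-0.0811  0.0082  0.0175]
42 y at root 0.009764004727069767 slope 0.07904423262933699 mid y [-0.10384243  0.00312844  0.01190638]
```

View pics/pre2.png

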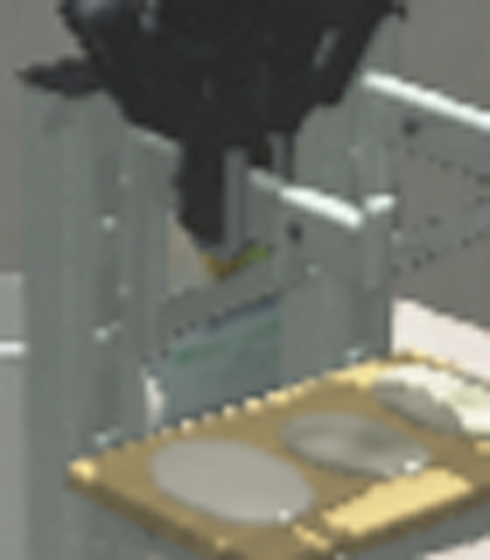

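Run:
```python
from h import *
K,R,t=cal("top"); C=-R.T@t
def atz(px,z):
    r=R.T@np.linalg.inv(K)@np.array([px[0],px[1],1.]); return C+r*(z-C[2])/r[2]
for f,z in(("top2.npz",.2765),("top3.npz",.2325)):
    F=np.load(f); im=F["im"].astype(int); d=F["d"]; P,u,v=world("top",d); 
    H=np.full(d.shape,-1.); H[v,u]=P[:,2]
    rows=[]
    for r in range(195,232):
        cols=np.nonzero((abs(H[r]-z)<.012)&(np.ptp(im[r],axis=1)<45)&(im[r].min(1)>100))[0]
        cols=cols[(cols>310)&(cols<330)]
        if len(cols)>=2: 
            q=(atz((cols.mean(),r),z)-HOME)@RM; rows.append((r,cols.min(),cols.max(),*q[:2].round(4)))
    for x in rows: print(f,*x)
    a=np.array(rows)[:,3:]; k=np.polyfit(a[:,0],a[:,1],1); print("slope deg",np.degrees(k[0]),"y mid",a.mean(0))
s=status.state(); print(((s["tool_pos"]-HOME)@RM).round(4))
# top initial: upper-right bracket as reference, 120 mm right of home, top z .22
F=np.load("top0.npz"); im=F["im"].astype(int); P,u,v=world("top",F["d"]); H=np.full(F["d"].shape,-1.); H[v,u]=P[:,2]
rows=[]
for r in range(165,232):
    cols=np.nonzero((abs(H[r]-.22)<.012)&(np.ptp(im[r],axis=1)<45)&(im[r].min(1)>100))[0]; cols=cols[(cols>355)&(cols<385)]
    if len(cols)>=2: rows.append((atz((cols.mean(),r),.22)-HOME)@RM)
a=np.array(rows); k=np.polyfit(a[:,0],a[:,1],1); print("ref bracket slope deg",np.degrees(k[0]),"y at x=0",k[1],"x range",a[:,0].min(),a[:,0].max(),len(a))
```

```text
top2.npz 211 317 320 -0.1192 -0.002
top2.npz 212 317 320 -0.1216 -0.0022
top2.npz 213 317 319 -0.1241 -0.0012
top2.npz 214 316 319 -0.1266 -0.0002
top2.npz 215 316 319 -0.1289 -0.0004
top2.npz 216 316 319 -0.1313 -0.0006
top2.npz 217 316 319 -0.1337 -0.0008
top2.npz 218 316 319 -0.1361 -0.001
top2.npz 219 316 319 -0.1385 -0.0012
top2.npz 220 316 319 -0.1408 -0.0014
top2.npz 221 316 319 -0.1432 -0.0015
top2.npz 222 315 319 -0.1457 -0.0006
top2.npz 223 315 319 -0.1481 -0.0008
top2.npz 224 315 319 -0.1504 -0.001
top2.npz 225 315 318 -0.1529 0.0
top2.npz 226 315 318 -0.1553 -0.0002
top2.npz 227 315 318 -0.1576 -0.0004
top2.npz 228 316 318 -0.1599 -0.0017
slope deg -0.9943167896293043 y mid [-0.13966111 -0.00095556]
top3.npz 201 315 317 -0.0869 0.0058
top3.npz 202 315 318 -0.0893 0.0043
top3.npz 203 315 318 -0.0918 0.0041
top3.npz 204 315 318 -0.0942 0.0039
top3.npz 205 315 318 -0.0967 0.0037
top3.npz 206 315 318 -0.0992 0.0039
top3.npz 207 315 318 -0.1017 0.0033
top3.npz 208 315 318 -0.1041 0.0031
top3.npz 209 315 318 -0.1066 0.0029
top3.npz 210 315 318 -0.109 0.0023
top3.npz 211 315 318 -0.1115 0.0025
top3.npz 212 315 318 -0.114 0.0023
top3.npz 213 315 318 -0.1165 0.0021
slope deg 5.839687310600706 y mid [-0.10165385  0.0034    ]
[-0.069   0.0011 -0.0157]
ref bracket slope deg -0.2780678136553375 y at x=0 -0.11938554554013069 x range -0.11894870572595016 -0.0023841950919797805 47
```

The right-hand bracket confirms the rack pose to under 1 mm. Ours sits about 2.5 mm too far left, so I shift right and enter.

```bash
python3 -m crank '[0,2.5,0,0,0, 0,2.5,0,0,0, 3,2.5,0,0,0, 6,2.5,0,0,0, 9,2.5,0,0,0, 12,2.5,0,0,0, 14,2.5,0,0,0, 15,2.5,0,0,0, 15,2.5,0,0,0, 15,2.5,0,0,0]'; python3 -c "
from h import *
rel(); print((status.state()['tool_pos']-HOME)@RM)"
```

```text
time: 14.35
tool_pos: [0.6915, -0.0129, 0.2043]
tool_rot: [-0.0, 1.0, -0.028, -0.0]
contact_force: [-0.5, -0.8, -2.5]
gripper_width: 0.106
t14.35 pos [ 0.6915 -0.0129  0.2043] head -3.16 tilt 0.0001 F [-0.5 -0.8 -2.5] w 0.11
[-0.05402041 -0.00136273 -0.01572891]
```

```bash
python3 -m crank '[1,0,0,0,0, 2,0,0,0,0, 3,0,0,0,0, 4,0,0,0,0, 5,0,0,0,0, 6,0,0,0,0, 6,0,0,0,0, 6,0,0,0,0, 6,0,0,0,0, 6,0,0,0,0]'; python3 -c "
from h import *
rel(); print((status.state()['tool_pos']-HOME)@RM)"
```

```text
time: 15.35
tool_pos: [0.6944, -0.0131, 0.2044]
tool_rot: [-0.0, 1.0, -0.028, -0.004]
contact_force: [-14.7, 0.6, 4.5]
gripper_width: 0.104
t15.35 pos [ 0.6944 -0.0131  0.2044] head -3.15 tilt 0.0088 F [-14.7   0.6   4.5] w 0.10
[-0.05111624 -0.00134434 -0.01556839]
```

Heel contact came where expected, so the tabs are in the slots. I ease off and push down.

```bash
python3 -m crank '[-2,0,0,0,0, -2,0,2,0,0, -2,0,4,0,0, -2,0,6,0,0, -2,0,8,0,0, -2,0,10,0,0, -2,0,11,0,0, -2,0,12,0,0, -2,0,13,0,0, -2,0,13,0,0]'; python3 -c "
from h import *
rel(); print((status.state()['tool_pos']-HOME)@RM)"
```

```text
time: 16.35
tool_pos: [0.6945, -0.0131, 0.1942]
tool_rot: [0.0, 1.0, -0.027, -0.001]
contact_force: [-12.1, 0.6, 7.7]
gripper_width: 0.106
t16.35 pos [ 0.6945 -0.0131  0.1942] head -3.15 tilt 0.0025 F [-12.1   0.6   7.7] w 0.11
[-0.05100791 -0.00132668 -0.02582699]
```

```bash
python3 -m crank '[0,0,1,0,0, 0,0,2,0,0, 0,0,3,0,0, 0,0,4,0,0, 0,0,4,0,0, 0,0,4,0,0, 0,0,4,0,0, 0,0,4,0,0, 0,0,4,0,0, 0,0,4,0,0]'; python3 -c "
from h import *
rel(); print((status.state()['tool_pos']-HOME)@RM)"
```

```text
time: 17.35
tool_pos: [0.6945, -0.0131, 0.1933]
tool_rot: [0.0, 1.0, -0.027, -0.001]
contact_force: [-18.3, 1.7, 18.4]
gripper_width: 0.104
t17.35 pos [ 0.6945 -0.0131  0.1933] head -3.14 tilt 0.0018 F [-18.3   1.7  18.4] w 0.10
[-0.05098853 -0.00135062 -0.02666125]
```

Run:
```python
from h import *
for n in("scene","top"):
    im,d=vision.grab_frame(n); np.savez(n+"4.npz",im=im,d=d)
    P,u,v=world(n,d); c=im[v,u].astype(int); q=(P-HOME)@RM
    for nm,y0 in(("ours",0),("ref",-.12)):
        m=(abs(q[:,1]-y0)<.008)&(q[:,0]<-.075)&(q[:,0]>-.118)&(abs(q[:,2])<.03)&(np.ptp(c,axis=1)<45)&(c.min(1)>110)
        Q=q[m]; print(n,nm,len(Q),"z",np.percentile(Q[:,2],[10,50,75,90,98]).round(4) if len(Q) else "", "x",Q[:,0].min() if len(Q) else "","y",np.median(Q[:,1]) if len(Q) else "")
im=np.load("scene4.npz")["im"]; save("seat.png",cv2.resize(im[170:260,270:370],None,fx=6,fy=6,interpolation=cv2.INTER_CUBIC))
```

```text
scene ours 57 z [-0.0039  0.0003  0.0014  0.0023  0.0069] x -0.11777200760185806 y 0.0015561273185625377
scene ref 53 z [-0.0079 -0.0011  0.0003  0.001   0.0024] x -0.11669286189108559 y -0.11829826243191247
top ours 33 z [-0.0032  0.0011  0.0019  0.0035  0.0062] x -0.09398861008590335 y 0.00039957557256973164
top ref 77 z [-0.0069 -0.0012  0.0014  0.0026  0.0049] x -0.11748783311064513 y -0.11881846739296814
```

View pics/seat.png

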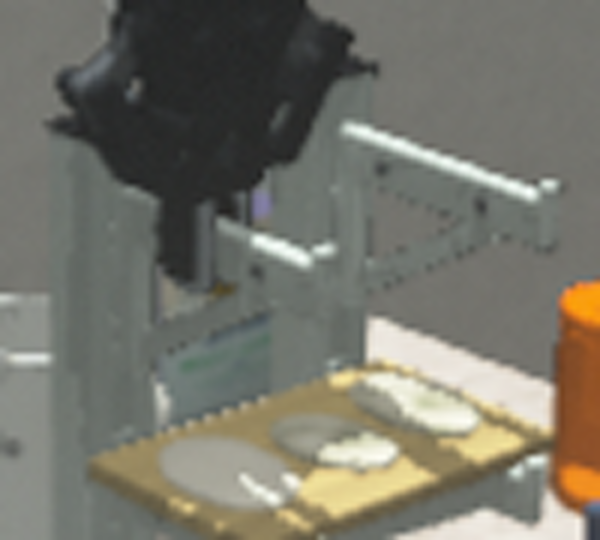

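The bracket sits level with its twin, reading about 1 to 2 mm high. I relieve the inward load and push a little more.

```bash
python3 -m crank '[-2,0,0,0,0, -4,0,0,0,0, -5,0,0,0,0, -5,0,1,0,0, -5,0,2,0,0, -5,0,3,0,0, -5,0,3,0,0, -5,0,3,0,0, -5,0,3,0,0, -5,0,3,0,0]'; python3 -c "
from h import *
rel(); print((status.state()['tool_pos']-HOME)@RM)"
```

```text
time: 18.45
tool_pos: [0.6941, -0.0131, 0.1928]
tool_rot: [0.0, 1.0, -0.027, 0.006]
contact_force: [-3.3, 1.4, 17.5]
gripper_width: 0.103
t18.45 pos [ 0.6941 -0.0131  0.1928] head -3.15 tilt 0.0117 F [-3.3  1.4 17.5] w 0.10
[-0.05139215 -0.00138217 -0.02721167]
```

```bash
python3 -m crank '[2,0,1,0,0, 2,0,2,0,0, 2,0,3,0,0, 2,0,4,0,0, 2,0,4,0,0, 2,0,4,0,0, 2,0,4,0,0, 2,0,4,0,0, 2,0,4,0,0, 2,0,4,0,0]'; python3 -c "
from h import *
rel(); print((status.state()['tool_pos']-HOME)@RM)"
```

```text
time: 19.45
tool_pos: [0.6945, -0.0132, 0.1922]
tool_rot: [0.001, 1.0, -0.027, 0.004]
contact_force: [-17.7, 0.8, 31.5]
gripper_width: 0.105
t19.45 pos [ 0.6945 -0.0132  0.1922] head -3.14 tilt 0.0076 F [-17.7   0.8  31.5] w 0.11
[-0.05104548 -0.00140881 -0.02778029]
```

Seated: 31 N gives only another 0.6 mm. I unload, open, check.

```bash
python3 -m crank '[-1,0,-2,0,0, -1,0,-5,0,0, -1,0,-6,0,0, -1,0,-6,0,15, -1,0,-6,0,25, -1,0,-6,0,40, -1,0,-6,0,40, -1,0,-6,0,40, -1,0,-6,0,40, -1,0,-6,0,40]'; python3 -m crank '[0,0,-5,0,40, 0,0,-15,0,40, 0,0,-30,0,40, 0,0,-55,0,40, -10,0,-85,0,40, -50,0,-110,0,40, -90,0,-120,0,40, -135,0,-120,0,40, -180,0,-120,0,40, -200,0,-120,0,40]'
python3 - <<'E'
from h import *
rel()
K,R,t=cal("top"); C=-R.T@t
for n in("scene","top"):
    im,d=vision.grab_frame(n); np.savez(n+"5.npz",im=im,d=d)
    P,u,v=world(n,d); c=im[v,u].astype(int); q=(P-HOME)@RM
    for nm,y0 in(("ours",0),("ref",-.12)):
        m=(abs(q[:,1]-y0)<.008)&(q[:,0]<-.01)&(q[:,0]>-.13)&(abs(q[:,2])<.03)&(np.ptp(c,axis=1)<45)&(c.min(1)>110)
        Q=q[m]
        if len(Q)<5: print(n,nm,len(Q)); continue
        k=np.polyfit(Q[:,0],Q[:,1],1); kz=np.polyfit(Q[:,0],Q[:,2],1)
        print(n,nm,len(Q),"z",np.percentile(Q[:,2],[10,50,75,90]).round(4),"x",Q[:,0].min().round(4),"y0",k[1].round(4),"yaw",k[0].round(3),"pitch",kz[0].round(3))
    if n=="scene":
        B=np.array([[np.cos(BA),-np.sin(BA),0],[np.sin(BA),np.cos(BA),0],[0,0,1]]); b=(P-BOX)@B
        m=(c[:,1]>c[:,0]+20)&(b[:,2]>.115)&(b[:,2]<.23)&(b[:,0]>-.06)&(b[:,0]<.15)&(abs(b[:,1])<.1)
        k=np.polyfit(b[m][:,2],b[m][:,0],1); print("lid",np.pi/2+np.arctan(k[0]),m.sum())
    for o in("jar_mid","rib","cutter"):
        for r in regions_of(n,o)[:3]:
            print(n,o,round(r["confidence"],2),np.round(r["extent"]),np.median(world(n,d,r["region"])[0],0).round(3))
im=np.load("scene5.npz")["im"]; save("end.png",cv2.resize(im[160:390,230:440],None,fx=2.6,fy=2.6,interpolation=cv2.INTER_CUBIC))
E
```

```text
time: 20.45
tool_pos: [0.6915, -0.013, 0.1861]
tool_rot: [-0.0, 1.0, -0.028, -0.0]
contact_force: [0.5, -0.6, 0.3]
gripper_width: 0.4
time: 21.45
tool_pos: [0.4895, -0.0016, 0.3085]
tool_rot: [0.0, 1.0, -0.027, 0.001]
contact_force: [0.1, -0.7, -0.2]
gripper_width: 0.4
t21.45 pos [ 0.4895 -0.0016  0.3085] head -3.15 tilt 0.0029 F [ 0.1 -0.7 -0.2] w 0.40
scene ours 249 z [-0.015  -0.003   0.0005  0.0015] x -0.1255 y0 0.0023 yaw 0.015 pitch -0.049
scene ref 208 z [-0.0147 -0.003  -0.      0.0011] x -0.1229 y0 -0.1175 yaw 0.018 pitch -0.049
lid 1.9305097678989158 293
scene jar_mid 0.82 [340. 303.  29.  54.] [0.516 0.05  0.065]
scene jar_mid 0.76 [373. 235.  24.  38.] [ 0.704 -0.287  0.068]
scene jar_mid 0.57 [416. 250.  26.  38.] [ 0.564 -0.298  0.062]
scene rib 0.63 [410. 310.  34.  24.] [ 0.454 -0.117  0.008]
scene cutter 0.64 [378. 337.  33.  26.] [0.43  0.029 0.013]
top ours 178 z [-0.004  -0.      0.0021  0.0045] x -0.1204 y0 0.0011 yaw 0.008 pitch -0.004
top ref 181 z [-0.0057 -0.0007  0.0011  0.0039] x -0.1202 y0 -0.1196 yaw -0.009 pitch -0.02
top jar_mid 0.86 [427. 246.  29.  26.] [ 0.572 -0.308  0.097]
top jar_mid 0.7 [426. 198.  33.  30.] [ 0.709 -0.3    0.096]
top jar_mid 0.53 [356. 291.  30.  39.] [ 0.459 -0.122  0.008]
top rib 0.83 [356. 290.  28.  33.] [ 0.457 -0.12   0.008]
```

View pics/end.png

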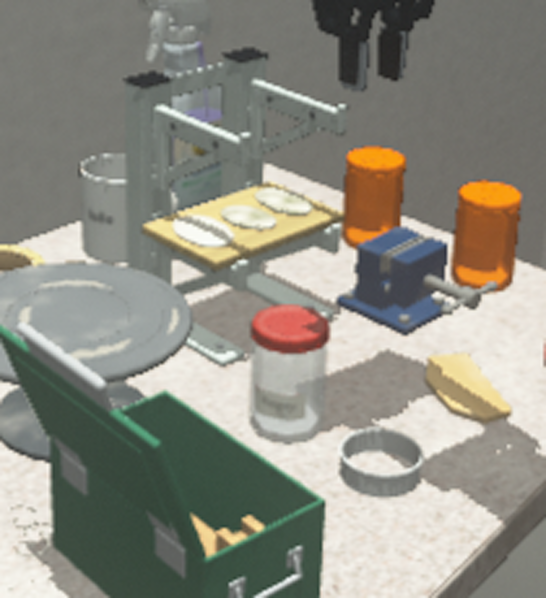

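The final view shows the bracket hanging level with its twin, the lid standing open, and jar, rib and cutter in place. I hand the job in.

```bash
python3 -c "
from h import *
print(order.job_done())"
```

```text
the job is handed in; nothing more can be done
None
```

The bracket is locked on the rack, the lid stands open, and I handed the job in at about 22 s of the 51 s allowed. No verdict was reported, so the result rests on my own checks below.

**What I did:**
- **Lid:** the tool can only point down and could not hook under the lip. I pressed the finger sides against the lip edge, lifted the lid by friction and pushed it over past its balance point.
- **Bracket:** I lifted it out by its top rail and entered the slots about 13 mm above home until the heel touched. Then I pushed it down until it stopped moving. The last push peaked at about 31 N, above the 10 to 15 N advised but well under the wrist limit.

**Last checks after letting go:**
- **Height:** the bracket is level with the other upper bracket to under 1 mm.
- **Position:** the two brackets are 119.8 mm apart in the scene view and 120.7 mm in the top view, against 120 mm nominal.
- **Square:** the bracket is square to the rack within about 0.02 rad.
- **Lid:** it stands at 1.93 rad.
- **Robot:** the gripper is clear of everything.
- **Jar, rib and cutter:** in the scene view all three are within a few millimetres of their start.

**Disagreements:**
- **Bracket position:** the cameras and the measured tool position differed by about 2 mm in y. I followed the cameras, checked against the other bracket.
- **Jar and cutter:** in the final top view the networks did not report them. I confirmed them only from the scene view.

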